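# Set the depth-stop turret of a bench press and press a pin to that depth

## Robot

A 6-joint arm with a two-finger parallel gripper is mounted at the origin on a cart in front of the work surface, level with it; the furniture and walls round the work are solid. World frame = base frame: x ahead of the robot, y to its left, z up, the work surface at z = 0. Lengths are in m, angles in rad, forces in N, time in s.
With the tool pointing down it reaches from about 0.35 to 1 m from the base axis. Payload 7.1 kg.
Tool frame: the origin (TCP) lies between the finger pads; the fingertips stand 22 mm ahead of it and the grasp point (between the pads) lies 3 mm ahead of it; x points along the fingers, y is the direction in which the jaws open and shut, and the axes are right-handed (so a half turn about x gives the same grasp; the last joint's range is limited). The gripper opens to 85 mm and grips with 20 to 120 N. Pads are 22 mm wide; open, the fingers measure 114 mm over their backs; the gripper's body (76 mm by 85 mm) begins 54 mm behind the grasp point. The pads swing forward as they close: fully open they stand 13 mm farther back than shut.
Start: joints at [1.265, 0.423, 1.63, -0, 1.089, -0.019], TCP at [0.177, 0.599, 0.253] pointing down, gripper open.
Joint ranges: [-3, 3], [-0.9, 2.11], [0.09, 2.58], [-1.31, 4.45], [0.11, 2.69], [-2.54, 2.54]. Speed limits (rad/s): [2.39, 2.39, 3.01, 3.14, 3.14, 3.14].

## Interface

Orientations are given as a rotation vector (axis times angle).
In Python, from rig import manip gives the robot as it stands. The module is installed in compiled form; this text tells all that it offers. Calls block until the motion is done:
- manip.move_to(position, orientation): joint-space move of the TCP to a pose.
- manip.servo_line(position, orientation=None, rate=0.15): straight line of the TCP; orientation=None keeps the orientation; rate is the mean speed in m/s.
- manip.set_joints(angles): joint-space move.
- manip.command_gripper(opening, f_grip=None): finger opening in m; f_grip is the grip in N (None keeps the last); returns when the fingers have stopped.
- manip.hold(seconds).
- manip.solve_ik(position, orientation): joint angles nearest the present ones, or None.
- manip.camera(name): name is "scene" or "top" or "wrist"; returns a dict with "image" (480x640x3 uint8, red, green, blue), "fx", "fy", "cx", "cy" (pixels), "cam_to_world" (4x4, takes a point from camera to world coordinates); the wrist camera has in their place "mount" (4x4, takes a point from camera to tool coordinates, whose origin is the TCP and whose axes are the tool frame's). Camera axes: x right, y down, z forward; pixel columns grow to the right and rows downward; lengths in m; the calibration is good to about 2 mm. A picture is of the moment at which its call begins: read the wrist's pose just before it. There is no depth.
A pose or a line that the arm cannot do raises manip.IKError and nothing moves.
- manip.sign_off(): hands the job in, once; it reports no verdict.
Readings, each from a call of its own:
- manip.get_time(): time.
- manip.get_joint_positions(): joint angles.
- manip.get_joint_vel(): joint speeds.
- manip.get_tau(): joint torques, N m.
- manip.get_position(): TCP position.
- manip.get_ee_rot(): TCP orientation.
- manip.get_contact_force(): force on the tool from outside, world axes, zero at the start.
- manip.get_torque(): the same for the moment, N m.
- manip.get_width(): finger opening in m.
Only numpy, scipy, OpenCV 4.12 (cv2) and the standard library are available. Lean on these libraries where they do the work, as an engineer would, in place of code of your own. Each camera call takes 0.05 s, during which the arm holds its last target.

## Task

Set the small bench press to depth stop number three: with a fingertip, push the tabs of the stop turret round, click by click, until the stop screw whose tab bears three dots (the middle one of the five in height) rests in its click exactly under the stop rod. Only then press the ram's mushroom head straight down until the rod lands on that screw, so that the pin goes into the pole piece to just that depth, and let the ram come back up. Only push: grasp and lift nothing, do not force the turret or hammer the ram, and leave everything else on the bench where it is.

Things in the scene. Friction and masses are not known exactly. Their poses are not given: they have to be found in the camera images.
- press: The grey bench press, bolted down: base plate 190 x 245 x 14 mm, its origin on the bench 10 mm in front of the plate's centre; x to its back, y to its left. Ram axis x 0, y -60 mm; turret axis x 0, y 42 mm. A column at the back (x 57 to 95, y -85 to -35) carries a bridge (42 mm wide, z 119 to 163) forward to x -21. The detent housing behind the turret (x 50 to 87) is 32 mm high.
- turret (a joint): Angle of the stop turret, rad, anticlockwise from above; it turns endlessly both ways; a multiple of 2 pi when stop three is under the rod. A spring roller on a five-notched cam gives five clicks 72 degrees apart: pushed more than halfway (36 degrees) it snaps on by itself, else it falls back. It takes up to 0.5 N m (8 N at the tabs). It starts in one of the four other clicks.
- turret_axis (a point): Fixed point on the turret's axis, 60 mm above the bench. The turret is a dark disc of 38 mm radius, z 34 to 46 mm, with five stop screws and five radial tabs; the base plate below has its top at z 14 mm. The tabs on the side away from the ram are free to push; on the side towards it the ram's crossbar overhangs.
- stop_3 (a point): Centre of the top of stop screw three (13 mm thick), 70 mm above the bench, 30 mm from the turret's axis, as are all five. Tops of stops 1 to 5 stand at z 84, 77, 70, 63, 56 mm; numbers grow anticlockwise seen from above.
- tab_3 (a point): Middle of stop three's tab, 60 mm from the turret's axis, 48 mm above the bench. Each stop has a tab radially outside it: an upright steel plate 8 mm thick, 32 to 72 mm from the axis, z 36 to 60 mm, with 1 to 5 dark dots on top, the number of its stop. The five tabs stand 72 degrees apart; in every click one of them points at the rod.
- rod_tip (a point): Centre of the lower end of the stop rod (10 mm thick), 93 mm above the bench when the ram is up; 30 mm from the turret's axis, towards the ram. It hangs from a crossbar on the ram (16 mm wide, z 104 to 118 mm when up) that reaches from the ram to 8 mm beyond the rod.
- ram (a joint): Travel of the ram downwards, m; 0 = up, at most 0.042. A spring returns it (about 7 N at the top to 10 N at 0.03). The rod lands on stop 1 at 0.009, 2 at 0.016, 3 at 0.023, 4 at 0.030, 5 at 0.037.
- ram_head (a point): Centre of the top of the ram's black mushroom head, 44 mm across, 214 mm above the bench when up.
- pin (a joint): How far the steel guide pin (15 mm thick) has been pressed into the pole piece, m; 0 at the start, when it stands 26 mm proud, 3 mm under the ram's nose. Moving it takes about 6 N more than the ram's spring; it stays where it is pushed. Pressed on stop three it reads 0.020.
- next_coil: Bystander: wound coil, 47 x 46 x 57 mm, standing in front of the press; origin at its foot.
- half_shell: Bystander: aluminium half shell, 46 x 36 x 13 mm, lying in front of the press; origin at its underside.
- solenoid_up: Bystander: solenoid body, 70 x 70 x 103 mm, standing on the left; origin at its foot.
- solenoid_flat: Bystander: solenoid body lying down, 62 x 124 x 60 mm, front right; origin at its underside.
- yoke: Bystander: horseshoe yoke plate, 73 x 72 x 8 mm, front left; origin at its underside.
- screwdriver: Bystander: screwdriver, 139 mm long, lying behind the press; origin at its underside.
- tape: Bystander: roll of tape, 64 mm across, 18 mm high, at the right behind; origin at its underside.

How it is judged:
On the way, in this order (a step that is already met when the one before it is completed fails the run):
1. stop three rests in its click under the rod, the ram still up and the pin not yet pressed (horizontal distance between stop_3 and rod_tip below 0.003 m and velocity of joint turret between -0.1 and 0.1 rad/s and value of joint ram below 0.002 m and value of joint pin below 0.001 m), for 0.2 s.
2. the ram is pressed down until the rod stands on stop three (horizontal distance between stop_3 and rod_tip below 0.003 m and contact force between ram and turret above 1 N and value of joint ram above 0.021 m), for 0.1 s.
At the end, for the whole second after the job is handed in: stop three is under the rod within 3 mm and the turret at rest, the ram is back up (within 2 mm) and the pin has been pressed in by 18 to 22.5 mm (horizontal distance between stop_3 and rod_tip below 0.003 m and value of joint ram below 0.002 m and value of joint pin between 0.018 and 0.0225 m and velocity of joint turret between -0.05 and 0.05 rad/s); the robot touches nothing.
It fails at once if the pin is pressed before stop three is under the rod (value of joint pin above 0.002 m and not (horizontal distance between stop_3 and rod_tip below 0.005 m)).
It fails at once if the pin is pressed too deep (value of joint pin above 0.0235 m).
It fails at once if the turret is gripped or forced (more than 35 N from the fingers) (contact force between the fingers and turret above 35 N).
It fails at once if the ram is gripped or hammered (more than 70 N from the fingers) (contact force between the fingers and ram above 70 N).
It fails at once if a bystander is lifted, carried or pushed more than 15 mm (distance of any of next_coil, half_shell, solenoid_up, solenoid_flat, yoke, screwdriver, tape from where it was at the start of the episode above 0.015 m).
It also fails if it takes over 64 s, if anything falls off the work surface, if the arm or the gripper's body presses on something with over 40 N, if the wrist force passes 120 N, or if a joint passes its speed limit or range.

## Working session

There is one attempt and no reset: what is moved stays moved. The work goes in short steps, each a Python script; the robot and the scene stay as the last script left them, time stands still between calls to the robot, and variables do not carry over. Pictures are saved under pics/ and viewed, and the job is handed in when it is done.

```bash
mkdir -p pics; python3 - <<'E'
from rig import manip
import cv2, numpy as np
for n in ["scene","top","wrist"]:
    c=manip.camera(n); cv2.imwrite(f"pics/{n}0.png",c["image"][:,:,::-1])
    print(n,c["fx"],c["fy"],c["cx"],c["cy"]); print(np.round(c.get("cam_to_world",c.get("mount")),4))
print(manip.get_time(),manip.get_ee_rot(),manip.get_position(),manip.get_width())
E
```

```text
scene 436.7632027207238 436.7632027207238 326.4890433277797 240.191900491633
[[ 0.8615 -0.3964  0.3172  0.2366]
 [-0.5077 -0.6727  0.5382 -0.5229]
 [-0.     -0.6247 -0.7808  0.9052]
 [ 0.      0.      0.      1.    ]]
top 440.1835034221653 440.1835034221653 315.6617253180103 242.80941340042236
[[-0.0269 -0.9959  0.0865  0.4745]
 [-0.9995  0.0254 -0.0187 -0.0151]
 [ 0.0164 -0.087  -0.9961  1.0539]
 [ 0.      0.      0.      1.    ]]
wrist 344.7896311160869 344.7896311160869 316.73160280568624 236.44800741030656
[[ 2.000e-04 -3.070e-01  9.517e-01 -1.210e-01]
 [ 1.000e+00 -2.000e-04 -3.000e-04  8.000e-04]
 [ 3.000e-04  9.517e-01  3.070e-01 -7.810e-02]
 [ 0.000e+00  0.000e+00  0.000e+00  1.000e+00]]
0.15 [ 0.22414012  1.55924559 -0.22604256] [0.17664903 0.59910761 0.25269427] 0.08526063627639151
```

View pics/scene0.png

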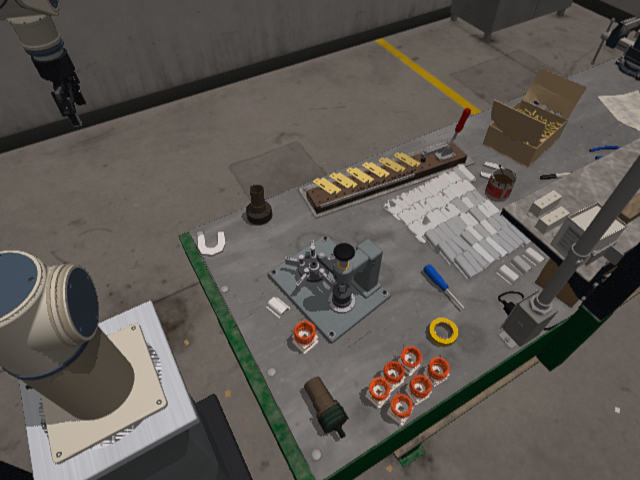

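View pics/top0.png

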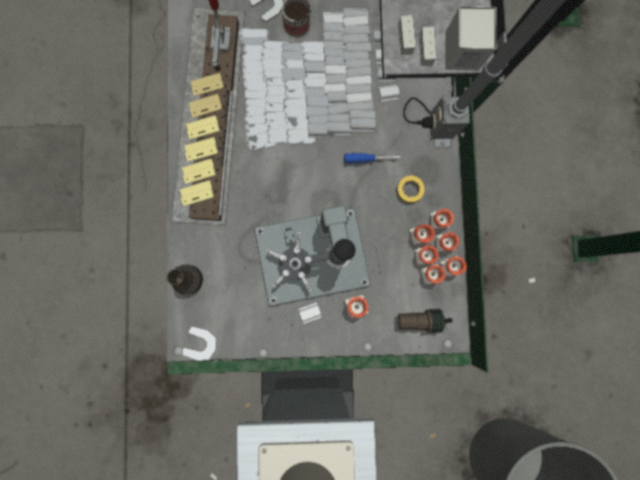

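```bash
python3 - <<'E'
import cv2
a=cv2.imread("pics/top0.png")[130:330,210:470]
cv2.imwrite("pics/topz.png",cv2.resize(a,(780,600),interpolation=cv2.INTER_CUBIC))
a=cv2.imread("pics/scene0.png")[150:360,220:500]
cv2.imwrite("pics/scenez.png",cv2.resize(a,(800,600),interpolation=cv2.INTER_CUBIC))
E
```

```text
(no output)
```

View pics/topz.png

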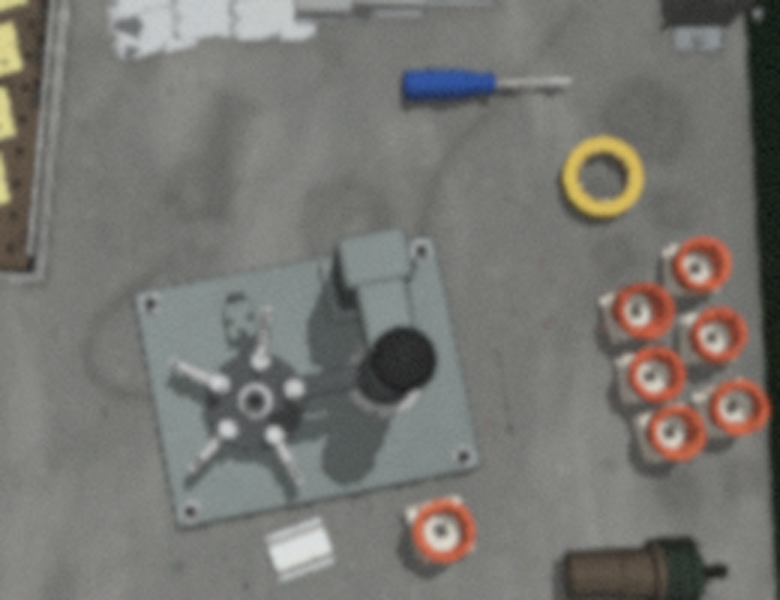

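View pics/scenez.png

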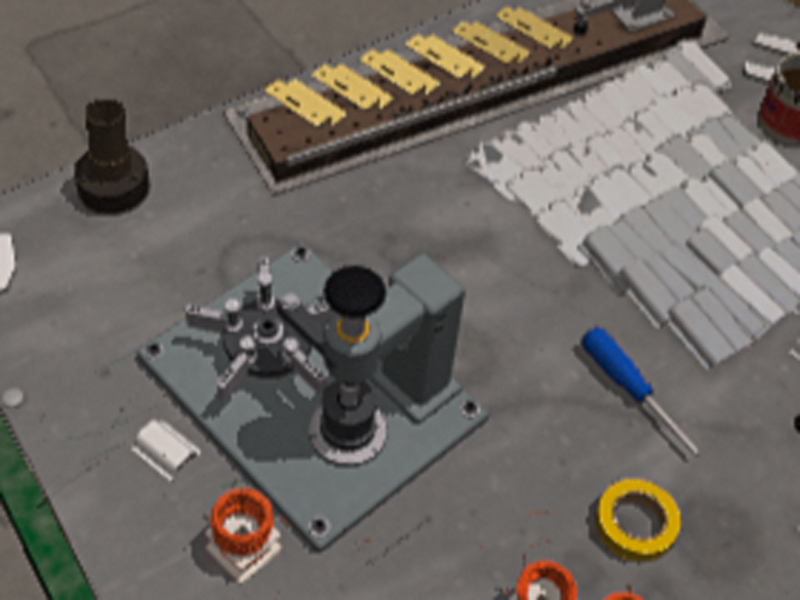

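The views show the press in the middle: in the top view the plate corners are near (256,229), (354,209), (369,285) and (271,305), the turret hub near (295,264), and the head near (344,250). Next I'll compute the pose.

```bash
cat > h.py <<'E'
from rig import manip
import cv2, numpy as np
from scipy.spatial.transform import Rotation as R
def ray(c,uv,T):
    d=np.array([(uv[0]-c["cx"])/c["fx"],(uv[1]-c["cy"])/c["fy"],1.])
    return T[:3,3],T[:3,:3]@d
def onplane(c,uv,z,T=None):
    T=c["cam_to_world"] if T is None else T
    o,d=ray(c,uv,T); return o+d*(z-o[2])/d[2]
def proj(c,p,T=None):
    T=c["cam_to_world"] if T is None else T
    q=T[:3,:3].T@(np.asarray(p)-T[:3,3]); return np.array([c["cx"]+c["fx"]*q[0]/q[2],c["cy"]+c["fy"]*q[1]/q[2]])
def wristT():
    T=np.eye(4);T[:3,:3]=R.from_rotvec(manip.get_ee_rot()).as_matrix();T[:3,3]=manip.get_position();return T
def wcam(name):
    W=wristT();c=manip.camera("wrist");cv2.imwrite(f"pics/{name}.png",c["image"][:,:,::-1]);np.savez(f"pics/{name}.npz",T=W@c["mount"],fx=c["fx"],fy=c["fy"],cx=c["cx"],cy=c["cy"]);return c,W@c["mount"]
def down(yaw):  # tool x down, tool y(jaw) at angle yaw from world x
    y=np.array([np.cos(yaw),np.sin(yaw),0]);x=np.array([0,0,-1.]);z=np.cross(x,y)
    return R.from_matrix(np.c_[x,y,z]).as_rotvec()
E
python3 - <<'E'
from h import *
c=manip.camera("top")
P=np.array([onplane(c,(210+u/3,130+v/3),.014)[:2] for u,v in [(137,297),(432,238),(478,465),(183,525)]])
print(P); 
for i in range(4): print(np.linalg.norm(P[i]-P[(i+1)%4]))
# order: back-left, back-right, front-right, front-left; local (origin 10mm in front of centre => centre at x=+.01)
L=np.array([(.105,.1225),(.105,-.1225),(-.085,-.1225),(-.085,.1225)])
a=P-P.mean(0);l=L-L.mean(0)
th=np.arctan2((l[:,0]*a[:,1]-l[:,1]*a[:,0]).sum(),(l*a).sum())
Rm=np.array([[np.cos(th),-np.sin(th)],[np.sin(th),np.cos(th)]])
t=P.mean(0)-Rm@L.mean(0); print("pose",t,np.degrees(th), np.abs((Rm@L.T).T+t-P).max(0))
for n,q,z,uv in [("turret",(0,.042),.046,(255,401)),("ram",(0,-.06),.214,(403,360))]:
    w=Rm@q+t; print(n,w, onplane(c,(210+uv[0]/3,130+uv[1]/3),z))
s=manip.camera("scene")
for n,q,z in [("turret",(0,.042),.05),("ram",(0,-.06),.214)]:
    w=Rm@q+t; p=proj(s,[*w,z]); print(n,p,(p-[220,150])*2.857)
print(manip.get_joint_positions())
E
```

```text
[[ 0.60133577  0.1068828 ]
 [ 0.64280961 -0.12837016]
 [ 0.46183804 -0.15833817]
 [ 0.42153436  0.07380403]]
0.23888078979467106
0.18343606823440392
0.23561491483025251
0.18281890427262124
pose [ 0.52202895 -0.02822809] 9.91990283553051 [0.00433785 0.00520155]
turret [0.51479356 0.01314399] [0.51538161 0.01457927 0.046     ]
ram [ 0.53236523 -0.08733106] [ 0.53224775 -0.08533064  0.214     ]
turret [312.9067423  266.67376395] [265.43456274 333.33694362]
ram [343.42818406 251.01036697] [352.63432185 288.58661843]
[ 1.26500847e+00  4.23496897e-01  1.63027185e+00 -1.76836794e-05
  1.08861297e+00 -1.90129114e-02]
```

```bash
python3 - <<'E'
from h import *
th=np.radians(9.92)
o=down(np.pi/2+th); p=[.50,.045,.25]
print(manip.solve_ik(p,o), R.from_rotvec(manip.get_ee_rot()).as_matrix().round(2))
manip.move_to(p,o)
print(manip.get_time(),manip.get_joint_positions().round(2) if hasattr(manip.get_joint_positions(),'round') else manip.get_joint_positions())
c,T=wcam("w1")
manip.command_gripper(0.0)
print(manip.get_time(),manip.get_width())
c,T=wcam("w2")
for h in [.046,.06]: print(proj(c,[.515,.014,h],T))
E
```

```text
[ 6.60517621e-02  2.47043725e-01  1.90056657e+00 -4.44089210e-16
  9.93982354e-01 -1.67788123e+00] [[-0.    0.28  0.96]
 [-0.    0.96 -0.28]
 [-1.   -0.    0.  ]]
2.5417 [ 0.07  0.25  1.9   0.    0.99 -1.68]
3.3583 -0.00010002499260843023
[282.35769315 219.3478583 ]
[280.93455093 223.23028141]
```

View pics/w2.png

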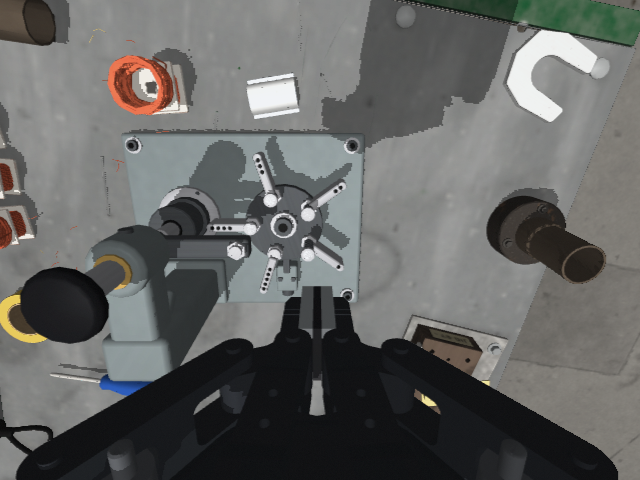

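```bash
python3 - <<'E'
import cv2
a=cv2.imread("pics/w2.png")[140:305,190:365]
cv2.imwrite("pics/w2z.png",cv2.resize(a,None,fx=3.6,fy=3.6,interpolation=cv2.INTER_CUBIC))
E
```

```text
(no output)
```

View pics/w2z.png

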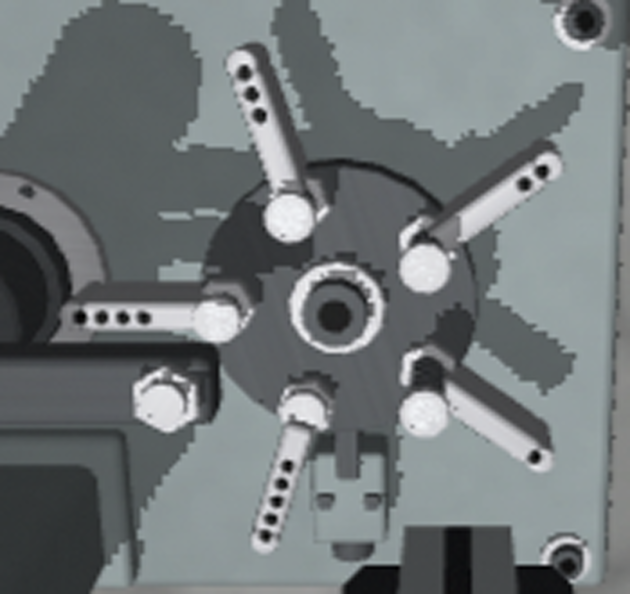

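Wrist view: stop 4's tab (four dots, at about (230,228)) points at the rod. Tab 3 is at (262,170), so the turret needs one click anticlockwise. I'll push tab 2 (two dots, at about (338,188)), which is on the free side.

```bash
cat >> h.py <<'E'
TH=np.radians(9.92); C=np.array([.5151,.0139])
def at(phi,r,z):  # press-frame angle deg about turret
    a=np.radians(phi)+TH; return [C[0]+r*np.cos(a),C[1]+r*np.sin(a),z]
E
python3 - <<'E'
from h import *
o=down(np.radians(146-180)+TH)
manip.move_to(at(92,.061,.20),o)
wcam("w3")
manip.servo_line(at(92,.061,.115),o,rate=.12)
print(manip.get_time(),manip.get_contact_force())
wcam("w4")
E
```

```text
6.2333 [ 0.25999572 -1.07244385  0.62949808]
```

View pics/w4.png

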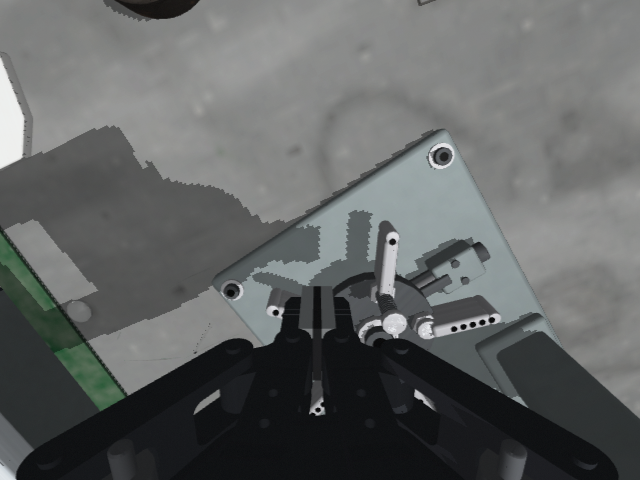

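The wrist view shows the closed fingertips at about (317,292), between tab 1 (390,240) and tab 2's end (277,310). They can go straight down there, so I'll descend and then push.

```bash
python3 - <<'E'
from h import *
manip.servo_line(at(92,.061,.072),rate=.08)
print(manip.get_time(),np.round(manip.get_contact_force(),1))
for phi in range(98,152,3):
    manip.servo_line(at(phi,.060,.072),rate=.04)
    f=np.array(manip.get_contact_force()); print(phi,round(manip.get_time(),2),f.round(1))
    if np.linalg.norm(f)>22: print("STOP");break
E
```

```text
6.9667 [ 0.2 -0.1 -0.1]
98 7.28 [-0.5 -0.4 -0.5]
101 7.53 [ 0.3 -1.1  0.2]
104 7.78 [-0.   0.7  0.8]
107 8.03 [ 0.3  0.1 -0.1]
110 8.28 [1.3 0.5 0.6]
113 8.53 [ 2.6  1.2 -0.6]
116 8.78 [1.  0.3 0.4]
119 9.03 [1.8 0.2 0.6]
122 9.28 [ 2.   0.2 -0.1]
125 9.53 [ 3.1  1.2 -0.6]
128 9.78 [ 3.7  1.1 -0.7]
131 10.03 [ 4.1  3.5 -1.7]
134 10.28 [4.2 2.4 0.3]
137 10.53 [2.1 2.3 1.5]
140 10.78 [0.5 1.5 0.7]
143 11.03 [-0.2 -0.2  0.5]
146 11.28 [ 0.2  0.1 -0.4]
149 11.53 [ 0.2  0.  -0.1]
```

```bash
python3 - <<'E'
from h import *
manip.servo_line(at(146,.061,.16),rate=.15)
o=down(np.pi/2+TH)
manip.move_to([.50,.075,.25],o)
manip.hold(.2)
c,T=wcam("w5")
print(manip.get_time(),manip.get_contact_force())
a=cv2.imread("pics/w5.png"); p=proj(c,[*C,.05],T).astype(int);print(p)
x0,y0=p[0]-100,max(p[1]-90,0)
cv2.imwrite("pics/w5z.png",cv2.resize(a[y0:y0+165,x0:x0+200],None,fx=3.6,fy=3.6,interpolation=cv2.INTER_CUBIC))
E
```

```text
14.325 [-0.45374211  0.4956187   0.44700068]
[250 215]
```

View pics/w5z.png

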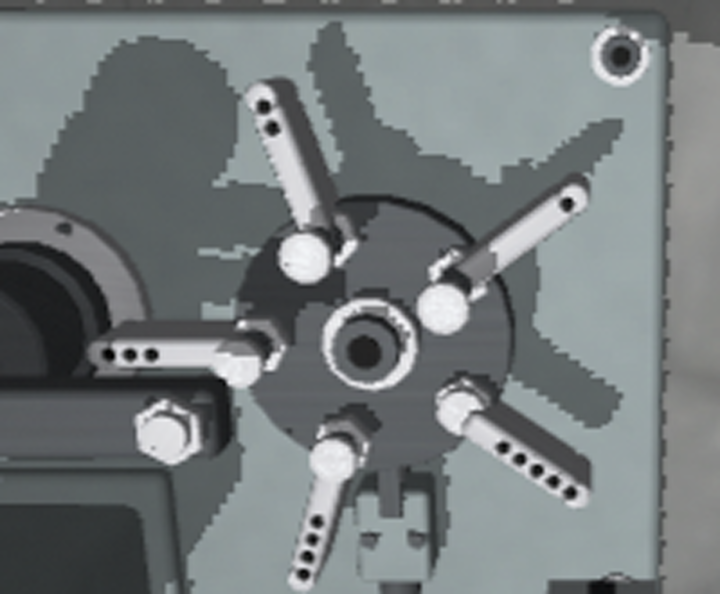

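View pics/w5.png

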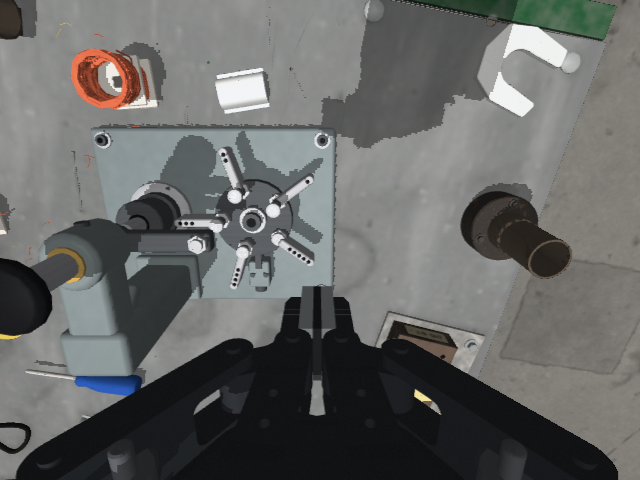

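Tab 3 (three dots, at about (183,223)) now points at the rod, in the same alignment tab 4 had before. Next is the ram head, pressed with force feedback.

```bash
python3 - <<'E'
from h import *
o=down(np.pi/2+TH)
H=[.5323,-.0862]
manip.servo_line([.50,.06,.285],rate=.2)
manip.move_to([*H,.285],o)
manip.servo_line([*H,.244],rate=.08)
print(manip.get_time(),np.round(manip.get_contact_force(),1))
z=.244; z0=None
while z>.205:
    step=.002 if z>.222 else .001
    z-=step
    manip.servo_line([*H,z],rate=.02)
    f=np.array(manip.get_contact_force()); print(round(z,4),round(manip.get_position()[2],4),round(manip.get_time(),2),f.round(1))
    if np.linalg.norm(f)>26: break
E
```

```text
15.975 [-0.3 -0.2 -1. ]
0.242 0.2423 16.23 [ 0.3 -0.   0. ]
0.24 0.24 16.48 [ 0.7  0.4 -0.1]
0.238 0.2378 16.73 [ 0.3 -0.7 -0.4]
0.236 0.2361 16.98 [-0.  -0.1  0.7]
0.234 0.2346 17.23 [-2.   0.6  7.4]
0.232 0.2328 17.48 [-1.7 -0.1  7.4]
0.23 0.2309 17.73 [-2.8  0.7  8.6]
0.228 0.229 17.98 [-2.8 -0.5 11. ]
0.226 0.2271 18.23 [-2.7  1.6  9.9]
0.224 0.2251 18.48 [-3.  -0.3 10.9]
0.222 0.2232 18.73 [-2.8  0.7 10. ]
0.221 0.2222 18.98 [-3.8  1.6 11.8]
0.22 0.2213 19.23 [-2.9  0.7 12.6]
0.219 0.2203 19.48 [-4.6  0.8 12.1]
0.218 0.2193 19.73 [-4.2  0.4 12.5]
0.217 0.2183 19.98 [-3.5  0.6 12.9]
0.216 0.2173 20.23 [-3.9 -0.1 12.2]
0.215 0.2163 20.48 [-3.8  0.9 13. ]
0.214 0.2154 20.73 [-4.2  0.3 13.4]
0.213 0.2143 20.98 [-4.3 -0.3 12.6]
0.212 0.2134 21.23 [-3.9  1.1 13.3]
0.211 0.2128 21.48 [-5.8  1.5 17.6]
0.21 0.2127 21.73 [-9.5  1.3 25.4]
```

Firm stop at TCP z 0.2127, about 23 mm below first contact, with force rising sharply. That fits stop 3. I'll hold briefly and then release.

```bash
python3 - <<'E'
from h import *
o=down(np.pi/2+TH)
H=[.5323,-.0862]
manip.hold(.4); print(np.round(manip.get_contact_force(),1),manip.get_position())
manip.servo_line([*H,.245],rate=.04)
print(np.round(manip.get_contact_force(),1))
manip.servo_line([*H,.29],rate=.15)
manip.move_to([.50,.075,.26],o)
manip.hold(.3)
c,T=wcam("w6"); print(manip.get_time(),np.round(manip.get_contact_force(),1))
s=manip.camera("scene");cv2.imwrite("pics/s6.png",cv2.resize(s["image"][150:360,220:500,::-1],(800,600),interpolation=cv2.INTER_CUBIC))
E
```

```text
[-8.1  0.8 24.8] [ 0.53264155 -0.08634522  0.21265873]
[ 0.3 -0.6  0.5]
24.6583 [-1.   0.4 -0.5]
```

View pics/w6.png

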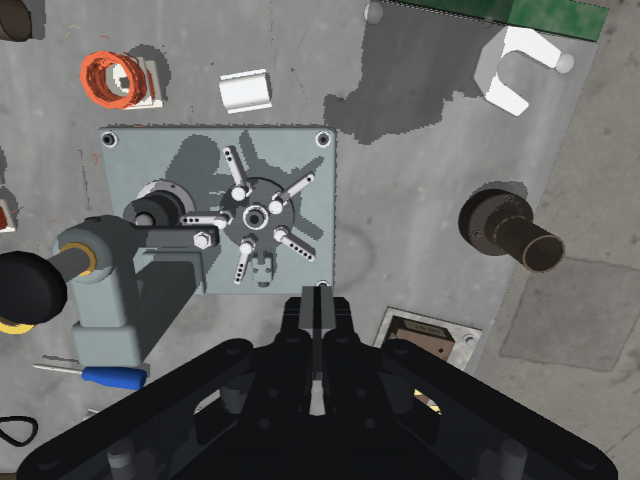

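View pics/s6.png

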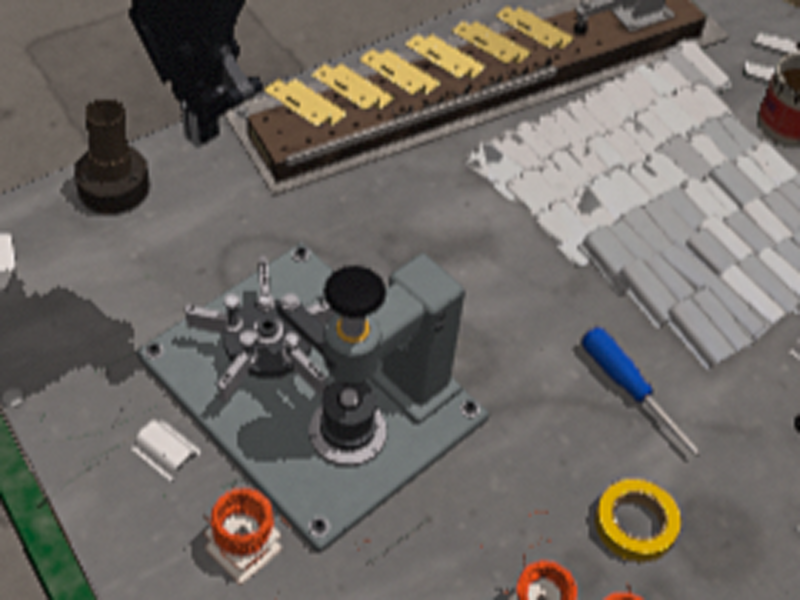

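Both views agree. Tab 3 (about (205,219) in the wrist view) is still under the rod. The head is back at its starting place (355,290) in the scene crop, and the pin now shows only a short stub at (348,397). Nothing else has moved, so I'm handing in.

```bash
python3 -c "
from rig import manip
manip.sign_off(); print(manip.get_time())"
```

```text
the job is handed in; nothing more can be done
the job is handed in; nothing more can be done
```

The press is set to stop three, the pin has been pressed on that stop, and the job is handed in; the verdict is not reported to me.

- **Turret:** The wrist picture showed stop four under the rod. I pushed the two-dot tab anticlockwise with the closed fingertips until it snapped over one click, with about 5 N at most. Pictures before and after the press show the three-dot tab pointing at the rod.
- **Ram:** I pressed the head down with force feedback. It stopped firmly about 23 mm below first contact, at about 25–27 N, which matches stop three. I held it there about 0.4 s and released it.
- **Last checks:** In the pictures the head is back at its starting place, the pin shows only a short stub, and the bystanders look unmoved. The arm was clear of everything, with force readings near zero, about 25 s into the 64 s allowed.

No check failed or disagreed. The pin depth is inferred from the ram's travel, because I could not read the joint itself.

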